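Park the two remotes on their rest and hook

TASK

Put the two remotes where they live: lean the grey remote on the sloping plywood rest, foot down in its ledge, back flat against the sloping plate, buttons outward and centred on it, and hang the white dimmer remote by its wire loop on the steel hook. Set them there without dropping them and leave everything else where it is; either remote may go first.

Things in the scene. Friction and masses are not known exactly. Their poses are not given: they have to be found in the camera images.
- boxes: Two stacked beech boxes, fixed, 200 (x) x 340 (y) x 200 mm high. Origin: centre of underside; front (frosted door) -x, z up. The open upper box (rim at z 200, inner floor z 135 mm) has two slots at its back (x +76, y +85 and -85 mm; 27 x 64 mm, 55 mm deep) where the remotes stand upright, either in either slot, buttons to the front; the rest is a tray. The back (+x) faces the robot
- grey_remote: Grey TV remote, 20 thick (x) x 46 wide (y) x 165 mm long (z), about 120 g. Origin: centre of its foot end; z runs along it to its top end, the buttons are on its -x face. It starts standing upright, its top 300 mm above the table
- dimmer_remote: White light-dimmer remote, body 16 thick (x) x 38 wide (y) x 120 mm long (z), 60 g, with a stiff steel wire loop (wire 4 mm) on its top end, in its y-z plane: opening 26 mm wide, 32 mm high, loop top 156 mm above the foot. Origin: centre of its foot end, z towards the loop, buttons on -x. It starts upright, the top of its body 255 mm above the table
- dimmer_loop (a point): Underside of the top of the dimmer's wire loop, the point that bears on the hook: 152 mm above the foot, 32 mm above the body's top end; axes as the dimmer's
- rest: Sloping remote rest, fixed, slab 110 x 80 x 14 mm. Origin on the table, front -x, z up. The narrow plywood back plate (34 mm wide, reaching 95 mm up the slope from the seat) leans back 30 degrees from vertical: its upward direction is (0.5, 0, 0.866). At its foot a ledge square to it, 54 mm wide, runs 26 mm out to a lip 7 mm high: a remote 20 mm thick has 6 mm play
- rest_seat (a point): Middle of the corner line where the rest's back plate meets its ledge, 36 mm above the table; axes as the rest's (not tilted)
- hook_stand: Hook stand, fixed: round beech foot of 100 mm, bent steel rod 7 mm thick. Origin on the table, -x is the way the hook points, z up. The upright is at x = +52 mm; the level arm, axis at z = 190 mm, runs from it to x = -22 mm, then the tip bends up to x = -34, z = 200 mm (axis)
- hook_seat (a point): Top of the level arm of the hook, about mid-way, 193.5 mm above the table: where a loop should hang; axes as the stand's
- stopper: Steel bottle stopper standing on its flat head in the tray of the upper box, 34 mm across, 68 mm high; origin centre of underside. Leave alone
- matchbox: Cardboard matchbox 55 x 36 x 16 mm lying in the tray of the upper box; origin centre of underside. Leave alone
- cup: Blue ceramic cup, 76 mm across, 75 mm high; origin centre of underside. Leave alone
- glasses_case: Brown glasses case 62 x 160 x 38 mm; origin centre of underside. Leave alone
- candle: Candle in an amber glass jar with cork lid, 68 mm across, 70 mm high; origin centre of underside. Leave alone
- wine: Green wine bottle, 74 mm across, 300 mm high; origin centre of underside. Leave alone
- acrylic_door (a joint): Frosted acrylic swing door of the lower box, on the boxes' front away from the robot; 0 rad = shut (as it starts), grows as it opens. Leave shut

How it is judged:
At the end, for the whole second after the job is handed in: Grey remote: foot on the ledge between lip and plate, within 12 mm of centre, leaning 24-37 deg, buttons up and out, width within 10 deg of the plate's. Dimmer: hangs by its loop within 30 mm of the hook seat, within 14 deg of plumb. Both let go, grey at rest, dimmer at most swinging slightly (angle between grey_remote's own z axis and vertical between 0.42 and 0.64 rad and angle between grey_remote's own x axis and vertical above 1.9 rad and angle between the y axis of grey_remote and the y axis of rest, either way round below 0.17 rad and y of grey_remote in the frame of rest_seat between -0.012 and 0.012 m and x of grey_remote in the frame of rest_seat between -0.018 and -0.003 m and z of grey_remote in the frame of rest_seat between 0 and 0.013 m and contact force between grey_remote and rest above 0.2 N and distance between dimmer_loop and hook_seat below 0.03 m and z of dimmer_loop in the frame of hook_seat between -0.005 and 0.008 m and angle between dimmer_remote's own z axis and vertical below 0.25 rad and contact force between dimmer_remote and hook_stand above 0.1 N and linear speed of grey_remote below 0.03 m/s and linear speed of dimmer_remote below 0.15 m/s); the robot touches nothing.
It fails at once if the grey remote is dropped (falls free, faster than 0.6 m/s, out of the fingers) (linear speed of grey_remote above 0.6 m/s and contact force between grey_remote and the fingers below 0.05 N).
It fails at once if the dimmer remote is dropped (falls free, faster than 0.6 m/s, out of the fingers) (linear speed of dimmer_remote above 0.6 m/s and contact force between dimmer_remote and the fingers below 0.05 N).
It fails at once if another thing is moved by more than 25 mm (distance of any of stopper, matchbox, cup, glasses_case, candle, wine from where it was at the start of the episode above 0.025 m).
It fails at once if the acrylic door is swung open (value of joint acrylic_door above 0.25 rad).
It also fails if it takes over 72 s, if anything falls off the work surface, if the arm or the gripper's body presses on something with over 40 N, if the wrist force passes 120 N, or if a joint passes its speed limit or range.

ROBOT

A 6-joint arm with a two-finger parallel gripper is mounted at the origin on the work surface. World frame = base frame: x ahead of the robot, y to its left, z up, the work surface at z = 0. Lengths are in m, angles in rad, forces in N, time in s.
With the tool pointing down it reaches from about 0.2 to 0.875 m from the base axis. Payload 3.4 kg.
Tool frame: the origin (TCP) lies between the finger pads; the fingertips stand 25 mm ahead of it and the grasp point (between the pads) lies 6 mm ahead of it (r.nose_length is the z of the fingertips in the tool frame, in m); z points along the fingers, y is the line along which they close (so a half turn about z gives the same grasp; the last joint's range is limited). The gripper opens to 94 mm and grips with 3 to 60 N. Pads are 16 mm wide; open, the fingers measure 119 mm over their backs; the gripper's body (75 mm by 177 mm) begins 78 mm behind the grasp point.
Start: joints at [1.156, 0.276, 1.505, -0, 1.361, -0.121], TCP at [0.167, 0.55, 0.23] pointing down, gripper open.
Joint ranges: [-2.89, 2.89], [-0.75, 2.08], [0.22, 2.7], [-1.18, 4.32], [0.11, 2.71], [-2.7, 2.7]. Speed limits (rad/s): [2.57, 2.57, 3.14, 3.14, 3.14, 3.14].

INTERFACE

Orientations are given as a unit quaternion [w, x, y, z].
In Python, from plant import r, gripper_to, inverse_kinematics, vision, models, telemetry gives the robot as it stands. Calls block until the motion is done:
- r.move_to(position, orientation): joint-space move of the TCP to a pose.
- r.move_l(position, rot=None, vel=0.15, guard=None): straight line of the TCP; rot=None keeps the orientation; vel is the mean speed in m/s. With guard (N) it stops when the force on the tool has changed by that much, and returns True; else False.
- r.movej(angles): joint-space move.
- gripper_to(opening, f_grip=None): finger opening in m; f_grip is the grip in N (None keeps the last); returns when the fingers have stopped.
- r.hold(seconds).
- inverse_kinematics(position, orientation): joint angles nearest the present ones, or None.
- vision.snapshot(name): name is "scene" or "top"; returns the picture (400x640x3 uint8, red, green, blue); there is no depth.
- vision.get_calibration(name): a dict with "fx", "fy", "cx", "cy" (pixels), "D" ([k1, k2, p1, p2, k3] as OpenCV has them; the pictures are not rectified), "position" and "orientation" of the camera in the world. Camera axes: x right, y down, z forward; pixel columns grow to the right and rows downward; lengths in m; the calibration is good to about 2 mm. A picture is of the moment at which its call begins. get_calibration takes no time and is no camera call.
A pose or a line that the arm cannot do raises r.PlanningError and nothing moves.
- r.sign_off(): hands the job in; it is judged then, once.
Trained networks look in the newest picture that a camera, given by its name, has taken for a name from the list of things; names that differ only in an ending like _2 or _b are one class to them, and where a whole thing is asked for, a point or a joint stands for the part that bears it (a point fixed in the world has none). Each returns a list of dicts, best first, with "score" (0 to 1); they miss things now and then, are a little off and sometimes report something else, mostly with a low value. They report only what shows in the picture. A call takes as long as a camera call.
- models.boxes_of(thing, camera): "at" ([x, y, z] in m, in world coordinates, good to about 4 mm: the middle of the surface that is visible of it).
- models.regions_of(thing, camera): "pixels" (400x640 bool, what is visible of it).
- models.mark_of(thing, camera): "at" ([x, y, z] in m, in world coordinates, good to about 4 mm: a listed point, or the origin of a listed thing).
Readings, each from a call of its own:
- telemetry.current_t(): time.
- telemetry.current_joints(): joint angles.
- telemetry.current_dq(): joint speeds.
- telemetry.current_joint_efforts(): joint torques, N m.
- telemetry.current_ee_pos(): TCP position.
- telemetry.current_tool_rot(): TCP orientation.
- telemetry.current_wrist_force(): force on the tool from outside, world axes, zero at the start.
- telemetry.current_torque(): the same for the moment, N m.
- telemetry.current_opening(): finger opening in m.
- telemetry.current_finger_force(): force on a finger pad.
Only numpy, scipy, OpenCV 4.12 (cv2) and the standard library are available. Lean on these libraries where they do the work, as an engineer would, in place of code of your own. Each camera call takes 0.05 s, during which the arm holds its last target. There are 200 camera calls.

## Working session

There is one attempt and no reset: what is moved stays moved. The work goes in short steps, each a Python script; the robot and the scene stay as the last script left them, time stands still between calls to the robot, and variables do not carry over. Pictures are saved under pics/ and viewed, at most 10 in all, crops included, and the job is handed in when it is done.

```bash
ls; mkdir -p pics; python3 - <<'E'
from plant import *
import cv2,numpy as np
for c in ("scene","top"):
    im=vision.snapshot(c); cv2.imwrite(f"pics/{c}0.png",im[:,:,::-1])
    k=vision.get_calibration(c); print(c,k)
    for n in "boxes grey_remote dimmer_remote dimmer_loop rest rest_seat hook_stand hook_seat stopper matchbox cup glasses_case candle wine".split():
        m=models.mark_of(n,c); print(n,[(np.round(d["at"],3).tolist(),round(d["score"],2)) for d in m[:2]])
E
```

```text
pics
scene {'fx': 369.7010434202147, 'fy': 369.7010434202147, 'cx': 321.75336058275457, 'cy': 198.48175731763772, 'D': array([-0.02104033,  0.        ,  0.        ,  0.        ,  0.        ]), 'position': array([1.26800844, 0.37296075, 0.79242679]), 'orientation': array([-0.20969003,  0.40980372,  0.79787176, -0.38921929])}
boxes [([0.611, 0.254, 0.001], 0.66), ([0.638, 0.326, 0.133], 0.35)]
grey_remote [([0.533, 0.168, 0.134], 0.76)]
dimmer_remote [([0.534, 0.342, 0.135], 0.6)]
dimmer_loop [([0.528, 0.344, 0.287], 0.8)]
rest [([0.535, -0.347, -0.001], 0.64)]
rest_seat [([0.55, -0.342, 0.039], 0.8)]
hook_stand [([0.606, -0.134, 0.003], 0.85)]
hook_seat [([0.604, -0.139, 0.192], 0.67), ([0.604, -0.133, 0.004], 0.26)]
stopper [([0.63, 0.216, 0.133], 0.64)]
matchbox [([0.641, 0.326, 0.133], 0.76)]
cup [([0.733, -0.249, -0.003], 0.63)]
glasses_case [([0.78, -0.064, -0.003], 0.62)]
candle [([0.412, 0.004, -0.001], 0.55)]
wine [([0.583, -0.537, -0.0], 0.75)]
top {'fx': 446.2317109918931, 'fy': 446.2317109918931, 'cx': 321.78499720828466, 'cy': 200.07856016778464, 'D': array([-0.09546131,  
[... 248 characters left out ...]
], 0.5)]
grey_remote [([0.538, 0.167, 0.136], 0.57)]
dimmer_remote [([0.534, 0.344, 0.134], 0.69)]
dimmer_loop [([0.532, 0.34, 0.288], 0.42), ([0.729, -0.244, -0.001], 0.27)]
rest [([0.538, -0.345, 0.004], 0.69), ([0.576, -0.534, 0.001], 0.56)]
rest_seat [([0.552, -0.346, 0.033], 0.75)]
hook_stand [([0.603, -0.136, -0.001], 0.7), ([0.537, -0.346, 0.005], 0.3)]
hook_seat [([0.6, -0.132, 0.193], 0.84), ([0.64, 0.324, 0.139], 0.55)]
stopper [([0.631, 0.213, 0.136], 0.57)]
matchbox [([0.641, 0.324, 0.139], 0.7)]
cup [([0.73, -0.245, -0.0], 0.79)]
glasses_case [([0.778, -0.067, 0.005], 0.65)]
candle [([0.601, -0.133, 0.192], 0.68), ([0.41, 0.002, 0.002], 0.54)]
wine [([0.579, -0.537, 0.0], 0.97)]
```

View pics/scene0.png

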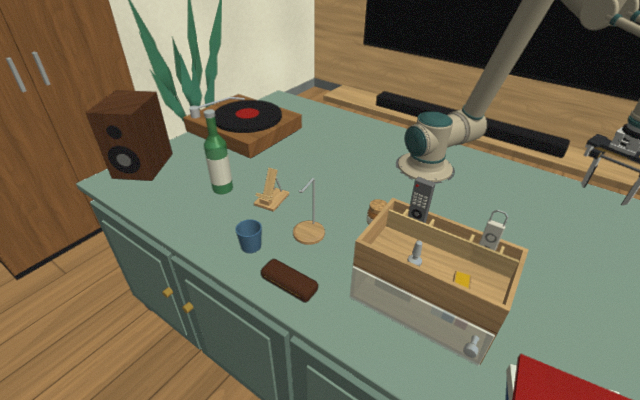

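View pics/top0.png

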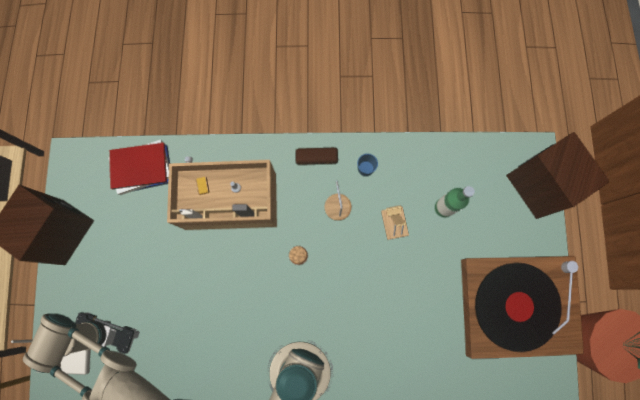

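Both views show the remotes in the boxes' robot-side slots: grey at scene (420,200), dimmer at (493,232). The hook is at scene (308,190) and the rest at scene (271,188). I'll zoom in to get their headings.

```bash
cat > h.py <<'E'
from plant import *
import cv2,numpy as np
from scipy.spatial.transform import Rotation as R
def cam(c):
    k=vision.get_calibration(c); K=np.array([[k["fx"],0,k["cx"]],[0,k["fy"],k["cy"]],[0,0,1]])
    q=k["orientation"]; return K,k["D"],np.array(k["position"]),R.from_quat([q[1],q[2],q[3],q[0]]).as_matrix()
def proj(p,c):
    K,D,t,M=cam(c); rv=cv2.Rodrigues(M.T)[0]
    return cv2.projectPoints(np.atleast_2d(np.array(p,float)),rv,-M.T@t,K,D)[0][:,0]
def unproj(px,z,c):
    K,D,t,M=cam(c); u=cv2.undistortPoints(np.array(px,float).reshape(-1,1,2),K,D)[:,0]
    d=np.c_[u,np.ones(len(u))]@M.T; return t+d*((z-t[2])/d[:,2])[:,None]
E
python3 - <<'E'
from h import *
def crop(c,n,cx,cy,w,h,s):
    im=cv2.imread(f"pics/{c}0.png"); a=im[cy-h:cy+h,cx-w:cx+w]
    return cv2.resize(a,(400,300),interpolation=cv2.INTER_CUBIC)
m=np.vstack([np.hstack([crop("top",0,340,200,28,21,0),crop("top",0,396,222,28,21,0)]),np.hstack([crop("scene",0,308,208,40,30,0),crop("scene",0,270,188,32,24,0)])])
cv2.imwrite("pics/z1.png",m)
m=np.hstack([crop("top",0,220,195,60,45,0),crop("scene",0,450,225,80,60,0)])
cv2.imwrite("pics/z2.png",m)
E
```

```text
(no output)
```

View pics/z1.png

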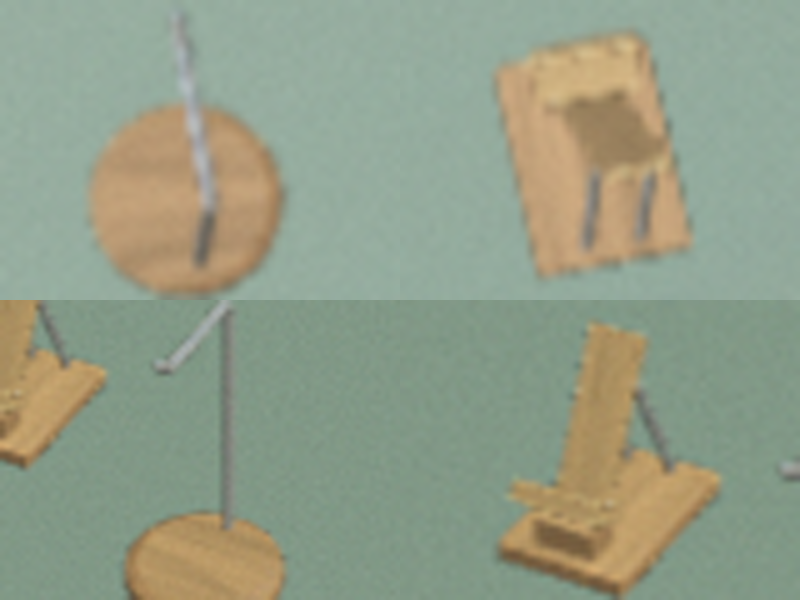

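View pics/z2.png

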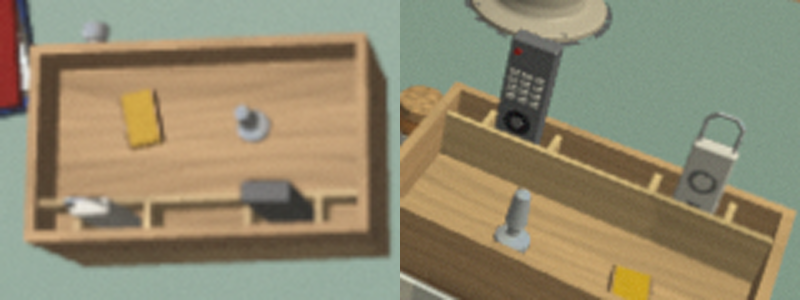

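```bash
python3 - <<'E'
from h import *
np.set_printoptions(precision=4,suppress=True)
s=400/56
f=lambda p,z,o,s,c="top":unproj(np.array(p)/s+o,z,c)
a=f([[208,205]],.19,[312,179],s)[0];t=f([[178,15]],.2,[312,179],s)[0];b=f([[200,263]],.014,[312,179],s)[0];c=f([[187,199]],.014,[312,179],s)[0]
print("arm",a,t,"base",b,"foot",c,"yaw",np.degrees(np.arctan2(*(a-t)[1::-1])),np.degrees(np.arctan2(*(b-c)[1::-1])))
ss=np.array([240,180]); 
a2=f([[227,8]],.19,[268,178],5,"scene")[0];t2=f([[165,66]],.2,[268,178],5,"scene")[0]
print("scene",a2,t2,np.degrees(np.arctan2(*(a2-t2)[1::-1])),"foot",f([[205,278]],.014,[268,178],5,"scene"))
q=f([[97,70],[243,35],[290,245],[138,275]],.014,[368,201],s); print("rest",q,q.mean(0))
for u,v in ((0,3),(1,2),(0,1),(3,2)): d=q[u]-q[v]; print(np.linalg.norm(d),np.degrees(np.arctan2(d[1],d[0])))
q=f([[30,47],[365,35],[370,232],[28,240]],.2,[160,150],10/3); print("box",q,q.mean(0))
for u,v in ((0,3),(1,2),(0,1),(3,2)): d=q[u]-q[v]; print(np.linalg.norm(d),np.degrees(np.arctan2(d[1],d[0])))
E
```

```text
arm [ 0.5488 -0.146   0.19  ] [ 0.6357 -0.1333  0.2   ] base [ 0.5493 -0.1482  0.014 ] foot [ 0.5825 -0.142   0.014 ] yaw -171.67347278803817 -169.51867332649445
scene [ 0.5632 -0.1418  0.19  ] [ 0.6391 -0.1276  0.2   ] -169.44064930743744 foot [[ 0.6008 -0.1306  0.014 ]]
rest [[ 0.5664 -0.3008  0.014 ]
 [ 0.5839 -0.3767  0.014 ]
 [ 0.4752 -0.3964  0.014 ]
 [ 0.4608 -0.3183  0.014 ]] [ 0.5216 -0.348   0.014 ]
0.10697000020401655 9.411754502414569
0.11040157559835635 10.253946972386975
0.07790416499957116 102.97679814724646
0.07938892884870745 100.43992694886802
box [[0.7004 0.4279 0.2   ]
 [0.7081 0.0892 0.2   ]
 [0.5101 0.0815 0.2   ]
 [0.5046 0.4185 0.2   ]] [0.6058 0.2543 0.2   ]
0.19601077556677077 2.747946278299885
0.19813053333578298 2.2394847828159943
0.33880941978296175 91.30877497112434
0.33711165634073487 90.94243047646954
```

```bash
cat >> h.py <<'E'
yaw=lambda d:R.from_euler("z",d,degrees=True).as_matrix()
SEAT=np.array([.551,-.344,.036]); RR=yaw(190)
HOOK=np.array([.602,-.135,.1935]); RH=yaw(190)
E
cat > ov.py <<'E'
from h import *
def rect(pts,o,M): return o+np.array(pts)@M.T
def shapes():
    t=np.array([.5,0,.866]); n=np.array([-.866,0,.5]); y=np.array([0,1,0])
    L=[]
    L.append(rect([-.017*y,.017*y,.017*y+.095*t,-.017*y+.095*t],SEAT,RR))
    L.append(rect([-.027*y,.027*y,.027*y+.026*n,-.027*y+.026*n],SEAT,RR))
    o=HOOK-[0,0,.1935]
    L.append(rect([[.052,0,.014],[.052,0,.19],[-.022,0,.19],[-.034,0,.2],[-.022,0,.19],[.052,0,.19]],o,RH))
    return L
def draw(im,c,s,x0,y0,w,h):
    a=cv2.resize(im[y0:y0+h,x0:x0+w],None,fx=s,fy=s,interpolation=cv2.INTER_CUBIC)
    for q in shapes():
        p=(proj(q,c)+.5-[x0,y0])*s
        cv2.polylines(a,[np.round(p).astype(int)],True,(0,0,255),1)
    return a
if __name__=="__main__":
    A=draw(cv2.imread("pics/top0.png"),"top",8,328,174,100,70)[:,:]
    B=draw(cv2.imread("pics/scene0.png"),"scene",8,250,165,75,75)
    A=cv2.resize(A,(800,560)); cv2.imwrite("pics/ovA.png",A); cv2.imwrite("pics/ovB.png",B)
E
python3 ov.py
```

```text
(no output)
```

View pics/ovA.png

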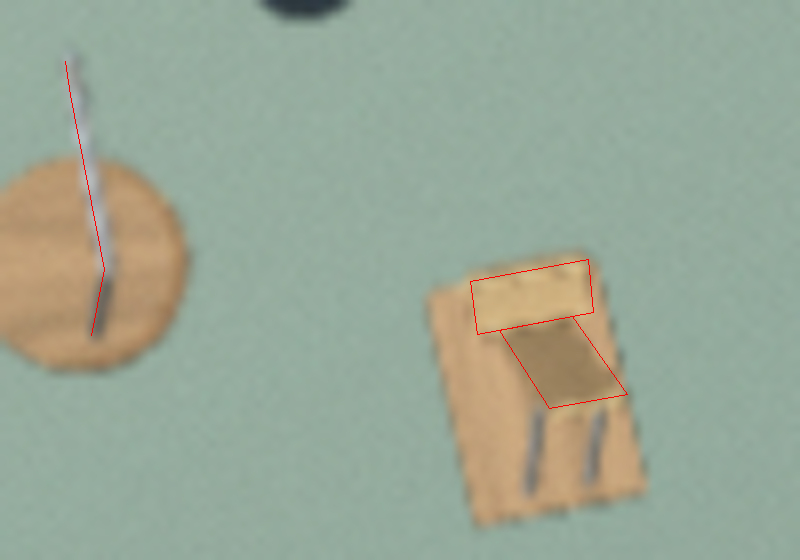

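View pics/ovB.png

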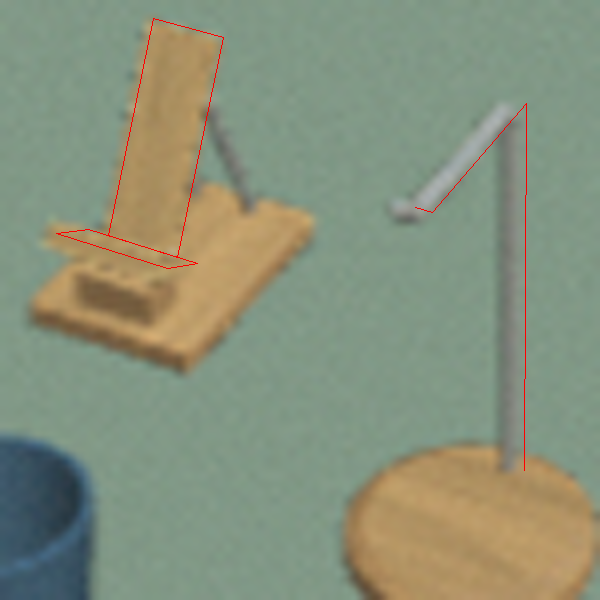

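The overlays match to within a few mm, so I'll shift y about 3 mm right to left: the hook is at (.603, -.1385) and the seat at (.551, -.3465). Both headings are 190°. Next is an IK check, then the grey grasp.

```bash
cat >> h.py <<'E'
SEAT=np.array([.551,-.3465,.036]); HOOK=np.array([.603,-.1385,.1935])
def wq(M): q=R.from_matrix(M).as_quat(); return [q[3],q[0],q[1],q[2]]
# object frame M (z up the remote) -> tool frame, tool z = -obj z, tool y = s*obj y
def tool(M,s=1): 
    y=s*M[:,1]; z=-M[:,2]; return np.c_[np.cross(y,z),y,z]
tp=lambda foot,M,g: np.array(foot)+M[:,2]*(g+.006)   # TCP when grasp point is g above foot
GG=.130; GD=.097
ML=RR@R.from_euler("y",30,degrees=True).as_matrix()  # leaning remote
FOOT=SEAT+RR@(np.array([-.866,0,.5])*.0105)
E
python3 - <<'E'
from h import *
print(telemetry.current_tool_rot(), FOOT)
for s in (1,-1):
    for n,p,M in (("grey",tp([.5355,.168,.135],yaw(182),GG),yaw(182)),("dim",tp([.533,.343,.135],yaw(182),GD),yaw(182)),("rest",tp(FOOT,ML,GG),ML),("hook",tp(HOOK-[0,0,.152],yaw(190),GD),yaw(190))):
        j=inverse_kinematics(p,wq(tool(M,s))); print(s,n,p.round(3),None if j is None else np.round(j,2))
E
```

```text
[-2.45345440e-06  1.46368208e-01  9.89230179e-01  3.36773562e-05] [ 0.55995486 -0.34492102  0.04125   ]
1 grey [0.536 0.168 0.271] [ 0.18  0.24  1.46 -0.    1.44  1.72]
1 dim [0.533 0.343 0.238] [ 0.46  0.36  1.36 -0.    1.42  2.  ]
1 rest [ 0.493 -0.357  0.159] [-1.03  0.26  1.85  0.62  0.93  0.01]
1 hook [ 0.603 -0.138  0.145] [-0.34  0.4   1.54 -0.    1.2   1.06]
-1 grey [0.536 0.168 0.271] [ 0.18  0.24  1.46 -0.    1.44 -1.43]
-1 dim [0.533 0.343 0.238] [ 0.46  0.36  1.36 -0.    1.42 -1.14]
-1 rest [ 0.493 -0.357  0.159] None
-1 hook [ 0.603 -0.138  0.145] [-0.34  0.4   1.54 -0.    1.2  -2.08]
```

```bash
python3 - <<'E'
from h import *
M=yaw(182); q=wq(tool(M)); p=tp([.5355,.168,.135],M,GG)
gripper_to(.085,10)
r.move_to(p+[0,0,.14],q); r.move_l(p,vel=.12)
gripper_to(.03,25)
print(telemetry.current_opening(),telemetry.current_finger_force(),telemetry.current_ee_pos(),telemetry.current_t())
r.move_l(p+[0,0,.13],vel=.12)
print(telemetry.current_opening(),telemetry.current_finger_force(),telemetry.current_wrist_force())
for c in("scene","top"):
    im=vision.snapshot(c); cv2.imwrite(f"pics/{c}1.png",im[:,:,::-1])
    print(c,telemetry.current_ee_pos()-[0,0,GG+.006],[(d["at"],d["score"]) for d in models.mark_of("grey_remote",c)[:1]])
print(telemetry.current_t())
E
```

```text
0.045892934196356504 24.894464313983917 [0.53552457 0.16796376 0.27100387] 5.9
0.045880776779554794 24.893488883972168 [-0.0491112   0.26787287 -1.92202066]
scene [0.53517515 0.16793309 0.26405958] [([0.5318, 0.1689, 0.2604], 0.85)]
top [0.53524709 0.16795203 0.26420768] [([0.5381, 0.1684, 0.2656], 0.62)]
7.3333
```

```bash
python3 - <<'E'
from h import *
q=wq(tool(ML)); n=RR@np.array([-.866,0,.5]); t=ML[:,2]
P=tp(FOOT,ML,GG)+.0025*n
r.move_l(P+.02*t+[0,0,.20],rot=q,vel=.15)
r.move_l(P+.02*t+[0,0,.05],vel=.12)
r.move_l(P+.02*t+[0,0,.0],vel=.06)
for c in("scene","top"):
    im=vision.snapshot(c); cv2.imwrite(f"pics/{c}2.png",im[:,:,::-1])
    print(c,[(d["at"],d["score"]) for d in models.mark_of("grey_remote",c)[:1]],[(d["at"]) for d in models.mark_of("rest_seat",c)[:1]])
print("expect",P+.02*t-t*(GG+.006),telemetry.current_wrist_force(),telemetry.current_t())
from ov import draw
A=draw(cv2.imread("pics/scene2.png"),"scene",7,235,130,75,80)
B=draw(cv2.imread("pics/top2.png"),"top",7,376,190,38,80)
cv2.imwrite("pics/ov2.png",np.hstack([A,B]))
E
```

```text
scene [([0.5505, -0.3448, 0.0599], 0.59)] [[0.5528, -0.3414, 0.0364]]
top [([0.5535, -0.3481, 0.0649], 0.65)] [[0.548, -0.3473, 0.0363]]
expect [ 0.55223889 -0.34628155  0.05982051] [ 0.23265518  0.20090172 -1.31301002] 13.6917
```

View pics/ov2.png

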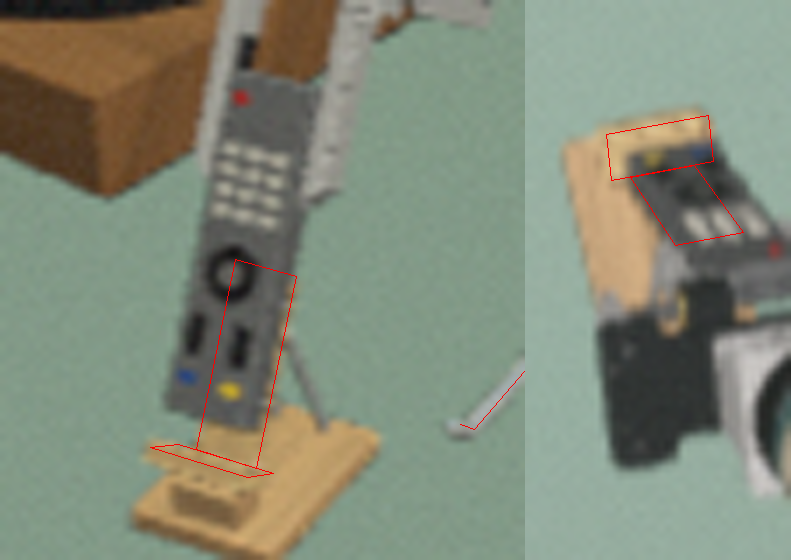

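The grey remote hangs aligned above the ledge, with its foot at scene crop (215,418) and within a few mm of centre. I'll lower it.

```bash
python3 - <<'E'
from h import *
n=RR@np.array([-.866,0,.5]); t=ML[:,2]
p=np.array(telemetry.current_ee_pos())-.0015*RR[:,1]*-1
hit=r.move_l(p-.032*t,vel=.03,guard=4)
e=np.array(telemetry.current_ee_pos()); print(hit,"slid",(p-e)@t,telemetry.current_wrist_force())
hit=r.move_l(e-.010*n,vel=.02,guard=3)
e2=np.array(telemetry.current_ee_pos()); print(hit,"pressed",(e-e2)@n,telemetry.current_wrist_force())
hit=r.move_l(e2-.008*t,vel=.02,guard=3)
e3=np.array(telemetry.current_ee_pos()); print(hit,"down",(e2-e3)@t,telemetry.current_wrist_force(),telemetry.current_t())
for c in("scene","top"):
    im=vision.snapshot(c); cv2.imwrite(f"pics/{c}3.png",im[:,:,::-1])
    print(c,[(d["at"],d["score"]) for d in models.mark_of("grey_remote",c)[:1]])
print("kin foot in seat frame",RR.T@(e3-t*(GG+.006)-SEAT))
A=cv2.imread("pics/scene3.png")[130:210,235:310]
cv2.imwrite("pics/ov3.png",cv2.resize(A,None,fx=7,fy=7,interpolation=cv2.INTER_CUBIC))
E
```

```text
True slid 0.021539115888881244 [-1.28287031 -0.23942136  2.71957326]
True pressed 0.0034449801317772773 [0.14148628 0.55565603 2.20829326]
True down 2.1162194014422005e-05 [-1.71842808 -0.32312986  3.43778115] 14.925
scene [([0.5575, -0.3448, 0.0379], 0.59)]
top [([0.5613, -0.3457, 0.045], 0.68)]
kin foot in seat frame [-0.00911585  0.00112775  0.00372199]
```

View pics/ov3.png

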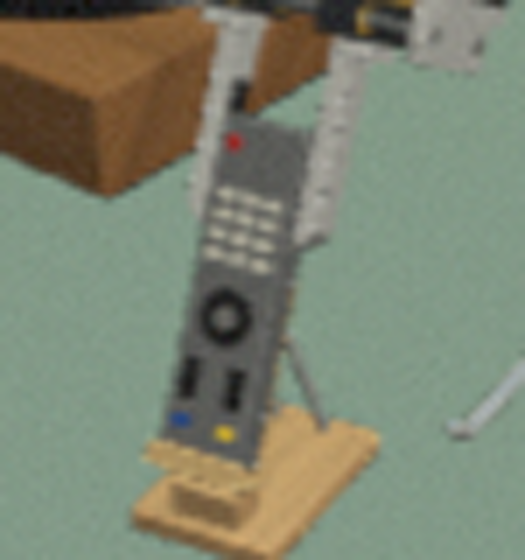

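The grey remote sits behind the lip, flat on the plate. I'll release it, back out, then fetch the dimmer.

```bash
python3 - <<'E'
from h import *
t=ML[:,2]; e=np.array(telemetry.current_ee_pos())
gripper_to(.062); r.move_l(e+.09*t,vel=.1)
im=vision.snapshot("scene"); print([(d["at"],d["score"]) for d in models.mark_of("grey_remote","scene")[:1]])
cv2.imwrite("pics/scene4.png",im[:,:,::-1])
r.move_l(e+.09*t+[0,0,.14],vel=.2)
M=yaw(182); q=wq(tool(M)); p=tp([.532,.3425,.135],M,GD)
gripper_to(.075)
r.move_to(p+[0,0,.14],q); r.move_l(p,vel=.12)
gripper_to(.025,20)
print(telemetry.current_opening(),telemetry.current_finger_force(),telemetry.current_ee_pos())
r.move_l(p+[0,0,.13],vel=.12); 
e=np.array(telemetry.current_ee_pos()); print("expect loop",e-[0,0,GD+.006-.152],"foot",e-[0,0,GD+.006])
for c in("scene","top"):
    im=vision.snapshot(c); cv2.imwrite(f"pics/{c}5.png",im[:,:,::-1])
    print(c,[[(d["at"],d["score"]) for d in models.mark_of(n,c)[:1]] for n in ("dimmer_loop","dimmer_remote")])
print(telemetry.current_opening(),telemetry.current_t())
A=cv2.imread("pics/scene4.png")[130:210,235:310]; B=cv2.imread("pics/scene5.png")[130:250,450:550]
z=lambda a,s:cv2.resize(a,s,interpolation=cv2.INTER_CUBIC)
cv2.imwrite("pics/ov4.png",np.hstack([z(A,(375,400)),z(B,(400,480))[:400]]))
E
```

```text
[([0.5577, -0.3411, 0.0418], 0.86)]
0.037867342075160196 19.993628561496735 [0.53200861 0.34250534 0.23800655]
expect loop [0.53171485 0.34233317 0.41604532] foot [0.53171485 0.34233317 0.26404532]
scene [[([0.5345, 0.3407, 0.417], 0.77)], [([0.5342, 0.3409, 0.2676], 0.67)]]
top [[], [([0.5326, 0.3431, 0.2624], 0.6)]]
0.037896562491723594 24.075
```

View pics/ov4.png

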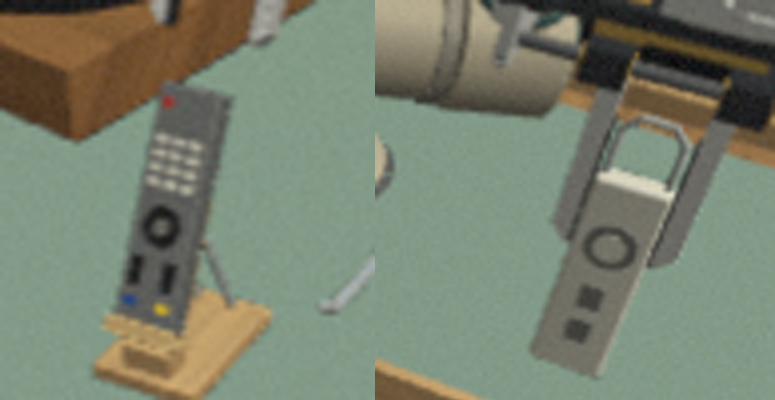

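The grey remote stays put on its rest. The dimmer is held straight, with its loop free between the fingers. Now I'll thread the hook, with a force guard.

```bash
python3 - <<'E'
from h import *
M=yaw(190); q=wq(tool(M)); hd=-M[:,0]
P=tp(HOOK-[0,0,.152],M,GD)   # loop underside at seat
a=P+.070*hd+[0,0,.017]
r.move_l(a+[0,0,.16],rot=q,vel=.18)
r.move_l(a,vel=.12)
for c in("scene","top"):
    im=vision.snapshot(c); cv2.imwrite(f"pics/{c}6.png",im[:,:,::-1])
    print(c,[[(d["at"],d["score"]) for d in models.mark_of(n,c)[:1]] for n in ("dimmer_loop","dimmer_remote","hook_seat")])
print("expect loop",a+[0,0,.152-GD-.006],telemetry.current_t())
A=cv2.imread("pics/scene6.png")[150:230,280:360]; B=cv2.imread("pics/top6.png")[165:225,315:363]
z=lambda a,s:cv2.resize(a,s,interpolation=cv2.INTER_CUBIC)
cv2.imwrite("pics/ov6.png",np.hstack([z(A,(440,440)),z(B,(352,440))]))
E
```

```text
scene [[([0.4106, 0.0042, 0.0011], 0.74)], [([0.675, -0.1244, 0.0629], 0.82)], []]
top [[([0.672, -0.1266, 0.215], 0.39)], [([0.673, -0.1246, 0.0573], 0.63)], [([0.5998, -0.1338, 0.1877], 0.47)]]
expect loop [ 0.67193654 -0.12634463  0.2105    ] 28.8417
```

View pics/ov6.png

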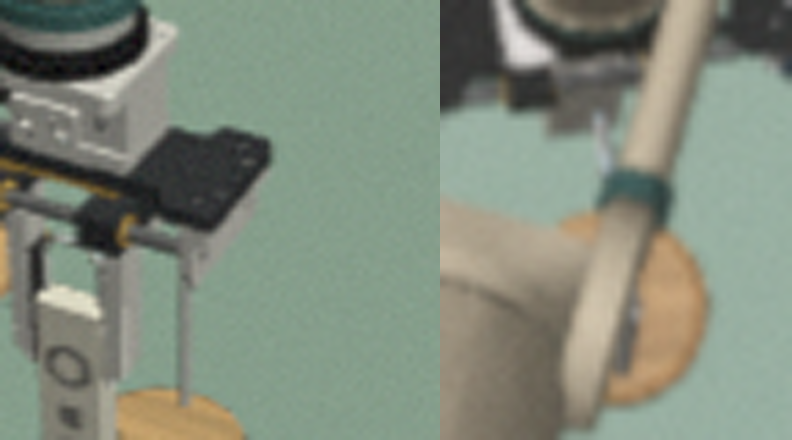

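The dimmer is right where expected, in front of the tip. I'll thread it along the arm and lower it.

```bash
python3 - <<'E'
from h import *
M=yaw(190); hd=-M[:,0]
P=tp(HOOK-[0,0,.152],M,GD)
hit=r.move_l(P-.003*hd+[0,0,.017],vel=.05,guard=2.5)
e=np.array(telemetry.current_ee_pos()); print("thread hit",hit,(e-P)@hd,telemetry.current_wrist_force())
if not hit:
    hit=r.move_l(e-[0,0,.026],vel=.02,guard=1.5)
    e2=np.array(telemetry.current_ee_pos()); print("lower",hit,"loop above nominal",e2[2]-P[2],telemetry.current_wrist_force())
    print(telemetry.current_torque(),telemetry.current_t())
    # sideways probe: loop on rod?
    for c in("scene","top"):
        vision.snapshot(c); print(c,[[(d["at"],d["score"]) for d in models.mark_of(n,c)[:1]] for n in ("dimmer_loop","dimmer_remote")])
E
```

```text
thread hit False -0.0027342701241534696 [-0.2507889   0.43545216 -0.10361137]
lower True loop above nominal -0.0006143946577431003 [0.06915856 0.28560221 4.01618864]
[-0.0039249   0.08622324  0.00502617] 31.3083
scene [[([0.5989, -0.1368, 0.1953], 0.72)], []]
top [[([0.6011, -0.1388, 0.1966], 0.46)], [([0.5758, -0.5361, 0.0022], 0.59)]]
```

```bash
python3 - <<'E'
from h import *
e=np.array(telemetry.current_ee_pos())
r.move_l(e+[0,0,.0006],vel=.01); print(telemetry.current_wrist_force())
gripper_to(.065); r.hold(.5); r.move_l(e+[0,0,.15],vel=.08)
r.move_l(e+[-.1,.15,.2],vel=.2); r.hold(2)
for c in("scene","top"):
    im=vision.snapshot(c); cv2.imwrite(f"pics/{c}7.png",im[:,:,::-1])
    print(c,[[(np.round(d["at"],3).tolist(),round(d["score"],2)) for d in models.mark_of(n,c)[:1]] for n in ("dimmer_loop","dimmer_remote","grey_remote","hook_seat","cup","candle")])
print(telemetry.current_t(),telemetry.current_wrist_force())
cv2.imwrite("pics/ov7.png",cv2.resize(cv2.imread("pics/scene7.png")[130:250,230:370],None,fx=4,fy=4,interpolation=cv2.INTER_CUBIC))
E
```

```text
[ 0.1590692  -0.76121265  1.94248917]
scene [[([0.601, -0.138, 0.194], 0.64)], [], [([0.557, -0.343, 0.04], 0.96)], [([0.598, -0.139, 0.19], 0.72)], [([0.733, -0.246, -0.003], 0.89)], [([0.413, 0.003, -0.0], 0.57)]]
top [[([0.601, -0.14, 0.196], 0.63)], [([0.602, -0.14, 0.039], 0.68)], [([0.565, -0.348, 0.041], 0.8)], [([0.602, -0.132, 0.19], 0.68)], [([0.731, -0.245, -0.002], 0.73)], [([0.409, 0.002, -0.001], 0.47)]]
38.8 [-0.99794176 -0.17716272 -0.37423269]
```

The measured positions show the dimmer hanging plumb on the hook and the grey remote unmoved on its rest. I've used all ten picture views, so I'm handing in on these numbers.

```bash
python3 -c "
from plant import r
print(r.sign_off())"
```

```text
the job is handed in; nothing more can be done
None
```

The job is handed in at about 39 s: by camera measurement the grey remote leans on its rest and the dimmer hangs plumb by its loop on the hook; no verdict came back, and I had no picture views left to look at the final state.

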